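# Put the cleaned fan parts back into their own trays

### The job

After cleaning, the three parts of a dismantled fan were put down in each other's trays: put each one into the tray of its own outline, standing upright in the middle - the round rotor in the round dish, the square bearing block in the square tray, and the oblong gear case in the long tray, lengthwise along it. One tray has room for only one part; the empty cork pad is free as a waiting place. Let no part tip over, and leave the glue tin, the tape roll and the screwdriver where they are.

Things in the scene. Friction and masses are not known exactly. Their poses are not given: they have to be found in the camera images.
- rotor_mid (a point): Fan rotor, loose, about 0.4 kg: upright steel cylinder 46 mm in diameter and 56 mm high with two copper bands, and on top a shaft stub 12 mm in diameter, 16 mm high (72 mm in all). The point is on the axis, 36 mm above the underside; z is up along the axis. Starts standing in the square tray. Grip it across the cylinder.
- block_mid (a point): Bearing block, loose, about 0.32 kg: upright aluminium block, 44 x 44 mm in plan and 64 mm high, with a dark bearing bore marked on top. The point is its centre, 32 mm above the underside; x and y are square to its sides, z up. Starts standing in the long tray.
- case_mid (a point): Gear case, loose, about 0.38 kg: oblong grey cast case, 78 mm long (its x) by 34 mm wide (its y; 35 mm over a thin seam band), body 56 mm high with two round bosses on top (62 mm in all). The point is in the middle, 31 mm above the underside; z is up. Starts standing in the round dish. Grip it across its 34 mm width.
- dish: Round dark steel dish, fixed to the bench: 96 mm in diameter at the foot, 104 mm at the rim, inside floor about 90 mm in diameter, 4 mm above the bench; rim 12 mm above the bench. Origin: centre of its underside, on the bench. Home of the rotor.
- square_tray: Square dark steel tray, fixed to the bench: 100 x 100 mm outside, 94 x 94 mm inside, floor 4 mm and rim 12 mm above the bench. Origin: centre of its underside; x and y square to its sides. Home of the bearing block.
- long_tray: Oblong dark steel tray, fixed to the bench: 130 mm (its x) by 74 mm (its y) outside, 124 x 68 mm inside, floor 4 mm and rim 12 mm above the bench. Origin: centre of its underside. Home of the gear case, whose length lies along the tray's x (either way round).
- pad: Flat cork pad, fixed to the bench, 110 x 110 mm, 5 mm thick, empty at the start: the waiting place. Origin: centre of its underside, on the bench.
- tin_mid (a point): Bystander: loose upright yellow and black glue tin, 66 mm in diameter, 78 mm high with its red cap. The point is on its axis, 39 mm above the bench.
- tape_mid (a point): Bystander: loose roll of paper tape lying flat, 84 mm outside diameter, 64 mm inside, 25 mm high. The point is its centre, 12.5 mm above the bench.
- driver: Bystander: loose screwdriver lying on the bench at the far side, 180 mm long along its x. Origin: at its underside near mid-length.
There are look-alikes about, which are no part of the job. Leave any purple look-alike of the dish alone. Leave any blue or green look-alike of the part that bears case_mid alone.

How it is judged:
By the outcome, as a careful person would: the job done as asked, in the order asked, and still so for the second after the job is handed in, with the robot touching nothing.
It also fails if it takes over 99 s, if anything falls off the work surface, if the arm or the gripper's body presses on something with over 40 N, if the wrist force passes 120 N, or if a joint passes its speed limit or range.

### The arm

A 6-joint arm with a two-finger parallel gripper is mounted at the origin on the work surface. World frame = base frame: x ahead of the robot, y to its left, z up, the work surface at z = 0. Lengths are in mm, angles in rad, forces in N, time in s.
With the tool pointing down it reaches from about 350 to 875 mm from the base axis. Payload 4.2 kg.
Tool frame: the origin (TCP) lies between the finger pads; the fingertips stand 11 mm ahead of it and the grasp point (between the pads) lies 8 mm behind it; z points along the fingers, y is the direction in which the jaws open and shut (so a half turn about z gives the same grasp; the last joint's range is limited). The gripper opens to 85 mm and grips with 20 to 120 N. Pads are 22 mm wide; open, the fingers measure 114 mm over their backs; the gripper's body (76 mm by 85 mm) begins 54 mm behind the grasp point. The pads swing forward as they close: fully open they stand 13 mm farther back than shut.
Start: joints at [1.601, 0.385, 0.008, 0, -1.194, -0.259], TCP at [141.724, 608.698, 208.412] pointing down, gripper open.
Joint ranges: [-3.14, 3.14], [-1.21, 2.06], [-1.07, 1.41], [-3.16, 2.05], [-2.99, -0.16], [-3.1, 3.1]. Speed limits (rad/s): [2.79, 2.79, 3.14, 3.14, 3.14, 3.14].

### API

Orientations are given as a unit quaternion [x, y, z, w].
In Python, from bench import * gives the robot as it stands.
- The arm moves only by the tool servo_tool, never from a script. Its argument "rows" is a list of rows, each a list of 7 numbers: the opening, from 0 (shut) to 1 (fully open), then the shift along the tool's x, y, z in cm, then the turn, a rotation vector about the tool's x, y, z in degrees. A call has 1 to 12 rows; each row shifts and turns the commanded pose from where the row before left it, along the tool's axes as they then stand; what a row does not reach is not made up. A row lasts 1/10 s, in which the tool goes at most 50 mm and 8.59 degrees, less where a joint would pass 70% of its speed; a pose out of reach is approached as far as the arm can. A call is refused whole if a number of a shift passes 5 or a number of a turn 8.59, either way. A call with a gripper value outside its range is refused whole. The fingers move at their own pace and stop on an object; the grip force is fixed at half the most. Time passes only in rows, so rows that do not move let the fingers close. It gives the time, the measured TCP pose, the force and the opening at its end, in the units of the state.
- read_state(): the state, without advancing time (a new reading comes with each control period).
- get_image(name): name is "side" or "top"; returns a dict with "image" (420x560x3 uint8, red, green, blue), "mtx" (3x3 intrinsics, pixels), "extrinsics" (4x4, takes a point from camera to world coordinates). Camera axes: x right, y up, looking along -z (the intrinsics and any distortion apply to the point x, -y, -z); pixel columns grow to the right and rows downward; lengths in mm; the calibration is good to about 2 mm. A picture is of the moment at which its call begins. There is no depth.
- job_done(): hands the job in, once; it reports no verdict.
The state is a dict: "clock": time; "joints": joint angles; "joint_vel": joint speeds; "joint_efforts": joint torques, N m; "position": TCP position; "ee_rot": TCP orientation; "contact_force": force on the tool from outside, world axes, zero at the start; "wrist_torque": the same for the moment, N m; "gripper_width": finger opening in mm.
Only numpy, scipy, OpenCV 4.12 (cv2) and the standard library are available. Lean on these libraries where they do the work, as an engineer would, in place of code of your own. Each camera call takes 0.05 s, during which the arm holds its last target. There are 200 camera calls.

## Working session

There is one attempt and no reset: what is moved stays moved. The work goes in short steps, Python scripts to look and compute and a tool call to move; the robot and the scene stay as the last step left them, time stands still between calls to the robot, and variables do not carry over. Pictures are saved under pics/ and viewed, about 12 in all and at most 16, crops included, and the job is handed in when it is done.

Besides the shell and the picture viewer there is one more tool, called after "Request:" as name([rows], argument=value, ...), one row to a line, values as JSON. servo_tool: Moves the arm, as the interface text tells. Its arguments: {"type":"object","properties":{"rows":{"type":"array","items":{"type":"array","items":{"type":"number"}}}},"required":["rows"]}

```bash
mkdir -p pics; ls
cat > h.py <<'E'
from bench import *
import numpy as np, cv2
def shot(n,f):
    d=get_image(n); cv2.imwrite('pics/'+f,d['image'][:,:,::-1]); return d
def ray(d,u,v,z):
    K=d['mtx'];E=d['extrinsics']
    p=np.linalg.inv(K)@[u,v,1]; c=np.array([p[0],-p[1],-p[2]])
    w=E[:3,:3]@c; o=E[:3,3]; return (o+w*(z-o[2])/w[2])[:3]
def proj(d,P):
    E=np.linalg.inv(d['extrinsics']); c=E[:3,:3]@np.array(P,float)+E[:3,3]
    q=d['mtx']@[c[0],-c[1],-c[2]]; return q[:2]/q[2]
E
python3 - <<'E'
from h import *
import pickle
for n in('top','side'):
    d=shot(n,n+'0.png'); print(n,d.keys(),d['mtx'].round(1).tolist(),d['extrinsics'].round(3).tolist())
    pickle.dump(d,open(n+'0.pkl','wb'))
print(read_state())
E
```

```text
pics
top dict_keys(['image', 'mtx', 'extrinsics']) [[458.6, 0.0, 291.6], [0.0, 458.6, 206.7], [0.0, 0.0, 1.0]] [[0.028, 0.977, -0.211, 285.714], [-1.0, 0.029, -0.001, 53.602], [0.005, 0.211, 0.977, 1200.783], [0.0, 0.0, 0.0, 1.0]]
side dict_keys(['image', 'mtx', 'extrinsics']) [[469.6, 0.0, 274.7], [0.0, 469.6, 201.3], [0.0, 0.0, 1.0]] [[0.738, 0.463, -0.491, -132.611], [-0.674, 0.484, -0.557, -706.865], [-0.02, 0.742, 0.67, 969.874], [0.0, 0.0, 0.0, 1.0]]
{'clock': 0.1, 'joints': array([ 1.60059155e+00,  3.85469539e-01,  6.72927321e-03, -4.07237202e-04,
       -1.19401696e+00, -2.58623658e-01]), 'joint_vel': array([ 0.00020309, -0.00256035,  0.00519055,  0.00281242,  0.00266761,
        0.00098536]), 'joint_efforts': array([-1.10617275e-03, -3.93316877e+01,  1.88929421e+01,  4.19798389e+00,
       -2.63148715e-03,  1.81421832e-06]), 'position': array([141.62436632, 608.14299387, 207.42825892]), 'ee_rot': array([ 9.93452759e-01, -1.14239308e-01, -4.63972894e-05,  9.97469280e-04]), 'contact_force': array([ 0.46771522, -0.4821257 ,  0.69474748]), 'wrist_torque': array([-0.01479035, -0.02621303,  0.04404299]), 'gripper_width': 85.23203112612627}
```

View pics/top0.png

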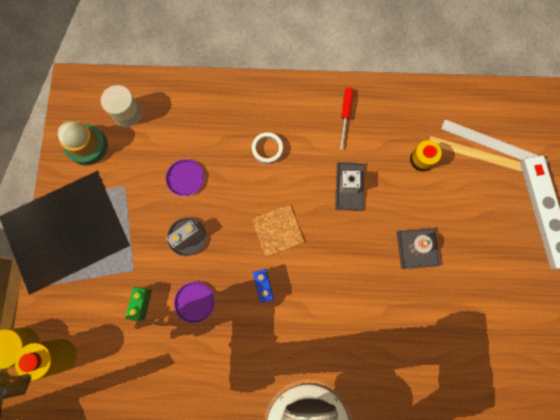

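View pics/side0.png

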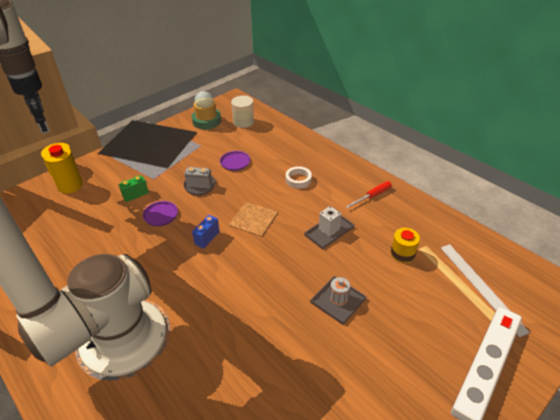

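Top view shows the rotor in the square tray (~420,247), the block in the long tray (~350,187), the case in the dish (~186,236) and the pad at (278,230). The purple dishes, the blue and green cases, the tin (427,154), the tape (267,148) and the screwdriver are to be left alone. Next I'll enlarge the relevant parts.

Run:
```python
from h import *
import pickle
o=[]
T=pickle.load(open('top0.pkl','rb'));S=pickle.load(open('side0.pkl','rb'))
def c(d,u,v,s=5,w=26):
    return cv2.resize(d['image'][v-w:v+w,u-w:u+w],None,fx=s,fy=s,interpolation=cv2.INTER_CUBIC)
r1=np.hstack([c(T,186,236),c(T,350,187),c(T,420,247)]);r2=np.hstack([c(S,199,181),c(S,329,226),c(S,339,296)])
cv2.imwrite('pics/crop0.png',np.vstack([r1,r2])[:,:,::-1])
for nm,u,v,w in(('dish',186,236,26),('long',350,187,28),('sq',420,247,28),('pad',278,230,32)):
    im=T['image'][v-w:v+w,u-w:u+w]; hsv=cv2.cvtColor(im,cv2.COLOR_RGB2HSV)
    if nm=='pad': m=((hsv[...,0]>10)&(hsv[...,2]>130)&(hsv[...,1]<200)).astype(np.uint8)
    else: m=((hsv[...,1]<110)).astype(np.uint8)
    m=cv2.morphologyEx(m,cv2.MORPH_OPEN,np.ones((3,3)))
    cs,_=cv2.findContours(m,0,cv2.CHAIN_APPROX_NONE); k=max(cs,key=cv2.contourArea)
    pts=np.array([ray(T,p[0][0]+u-w,p[0][1]+v-w,5 if nm=='pad' else 12)[:2] for p in k],np.float32)
    print(nm,cv2.minAreaRect(cv2.convexHull(pts)),cv2.fitEllipse(pts))
```

```text
dish ((454.5841369628906, 327.81005859375), (97.16038513183594, 97.5137710571289), 29.270919799804688) ((455.3545837402344, 327.1743469238281), (96.6496353149414, 97.0710220336914), 155.1099395751953)
long ((604.5022583007812, -99.60314178466797), (72.10031127929688, 127.04540252685547), 88.39702606201172) ((603.8970336914062, -99.02812194824219), (78.75294494628906, 154.02793884277344), 88.29642486572266)
sq ((442.9085388183594, -277.9648742675781), (96.83692932128906, 99.92713165283203), 6.103902816772461) ((442.4263916015625, -277.7535705566406), (111.03411865234375, 113.1379165649414), 1.661750316619873)
pad ((479.92132568359375, 89.64238739013672), (121.06053924560547, 120.11848449707031), 21.406145095825195) ((480.5542297363281, 89.72750854492188), (133.73004150390625, 134.97181701660156), 146.94338989257812)
```

View pics/crop0.png

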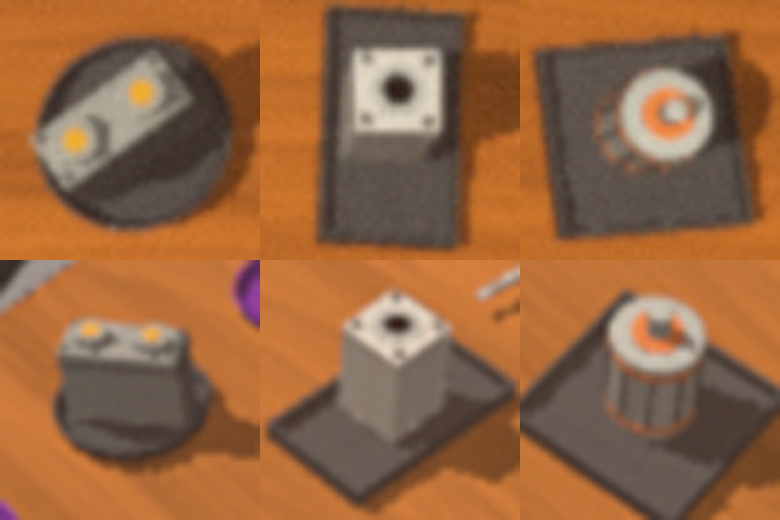

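The crop shows the block near the far end of the long tray with its bore at crop (138,90). The rotor disc is off-centre in the square tray, and the case bosses run diagonally across the dish. Both views give usable top-feature pixels to convert.

Run:
```python
from h import *
import pickle
T=pickle.load(open('top0.pkl','rb'));S=pickle.load(open('side0.pkl','rb'))
def g(d,u,v,x,y,z): return ray(d,u-26+x/5-.4,v-26+y/5-.4,z)[:2].round(1)
print('block',g(T,350,187,138,91,68),g(S,329,226,138,64,68))
q=[g(T,350,187,*p,68) for p in((93,48),(185,48),(182,135),(92,133))]; print([np.degrees(np.arctan2(*(b-a)[::-1])).round(1) for a,b in zip(q,q[1:]+q[:1])])
q=[g(S,329,226,*p,68) for p in((135,28),(190,70),(138,106),(82,63))]; print([np.degrees(np.arctan2(*(b-a)[::-1])).round(1) for a,b in zip(q,q[1:]+q[:1])],np.mean(q,0))
print('rotor',g(T,420,247,147,115,60),g(S,339,296,137,73,60))
a,b=g(T,186,236,75,140,66),g(T,186,236,141,92,66);print('case',(a+b)/2,b-a,np.degrees(np.arctan2(*(b-a)[::-1])))
a,b=g(S,199,181,90,70,66),g(S,199,181,151,75,66);print('case',(a+b)/2,b-a,np.degrees(np.arctan2(*(b-a)[::-1])))
# tray corners from crops, rim z 12
for n,d,u,v,P in(('longT',T,350,187,((70,8),(207,13),(200,246),(57,241))),('sqT',T,420,247,((18,50),(212,36),(233,220),(42,238))),
 ('longS',S,329,226,((9,170),(97,243),(254,124),(172,68))),('sqS',S,339,296,((-1,141),(150,262),(258,136),(110,32)))):
    q=[g(d,u,v,*p,12) for p in P]; e=[b-a for a,b in zip(q,q[1:]+q[:1])]
    print(n,np.mean(q,0),[(np.hypot(*x).round(),np.degrees(np.arctan2(*x[::-1])).round(1)) for x in e])
```

```text
block [608.  -95.9] [608.7 -97.4]
[np.float64(-88.3), np.float64(177.9), np.float64(90.5), np.float64(-0.3)]
[np.float64(-94.4), np.float64(179.3), np.float64(86.5), np.float64(-0.9)] [606.575 -98.   ]
rotor [ 447.3 -277. ] [ 446.6 -278.9]
case [456.  328.3] [ 25.2 -31. ] -50.89222761731905
case [454.45 324.65] [ 24.7 -30.7] -51.18122645558561
longT [ 604.55 -100.95] [(np.float64(74.0), np.float64(-90.4)), (np.float64(129.0), np.float64(178.0)), (np.float64(76.0), np.float64(89.6)), (np.float64(129.0), np.float64(-2.7))]
sqT [ 443.175 -279.775] [(np.float64(103.0), np.float64(-84.2)), (np.float64(96.0), np.float64(-175.7)), (np.float64(100.0), np.float64(97.0)), (np.float64(98.0), np.float64(6.1))]
longS [ 601.    -106.075] [(np.float64(72.0), np.float64(-93.5)), (np.float64(132.0), np.float64(0.6)), (np.float64(64.0), np.float64(89.3)), (np.float64(129.0), np.float64(176.8))]
sqS [ 443.1 -281.3] [(np.float64(97.0), np.float64(-88.8)), (np.float64(94.0), np.float64(7.1)), (np.float64(94.0), np.float64(92.8)), (np.float64(91.0), np.float64(-174.6))]
```

```bash
cat > plan.py <<'E'
# python3 plan.py x y z yaw : turn (deg about tool z) then shift (cm, tool axes after turn)
import sys; from h import *
from scipy.spatial.transform import Rotation as R
s=read_state(); r=R.from_quat(s['ee_rot']).as_matrix(); yaw=np.degrees(np.arctan2(r[1,0],r[0,0]))
x,y,z,t=map(float,sys.argv[1:5]); a=np.radians(t)
D=(np.array([x,y,z])-s['position'])/10
print('pos',s['position'].round(1),'yaw',yaw.round(2),'tilt z',r[:,2].round(4),'t',s['clock'],'F',s['contact_force'].round(1),'w',round(s['gripper_width'],1))
dx,dy=D[0]*np.cos(a)+D[1]*np.sin(a), D[0]*np.sin(a)-D[1]*np.cos(a)
print('turn',round(yaw-t,2),'shift',dx.round(2),dy.round(2),round(-D[2],2))
E
python3 plan.py 455.2 326.8 150 -51
```

```text
pos [141.6 608.1 207.4] yaw -13.12 tilt z [-3.e-04 -2.e-03 -1.e+00] t 0.1 F [ 0.5 -0.5  0.7] w 85.2
turn 37.88 shift 41.6 -6.66 5.74
```

Request:
servo_tool([
  [1,0,0,0,0,0,7.6],
  [1,0,0,0,0,0,7.6],
  [1,0,0,0,0,0,7.6],
  [1,0,0,0,0,0,7.6],
  [1,0,0,0,0,0,7.5],
])

```text
clock: 0.6
position: [141.6, 608.3, 207.7]
ee_rot: [0.901, -0.433, 0.0, 0.001]
contact_force: [0.2, -0.2, 0.1]
gripper_width: 85.6
```

Request:
servo_tool([
  [1,2,0,0,0,0,0],
  [1,4,-0.7,0,0,0,0],
  [1,4,-0.7,0,0,0,0],
  [1,4,-0.7,0.5,0,0,0],
  [1,4,-0.7,0.8,0,0,0],
  [1,4,-0.7,0.8,0,0,0],
  [1,4,-0.7,0.8,0,0,0],
  [1,4,-0.7,0.8,0,0,0],
  [1,4,-0.7,0.8,0,0,0],
  [1,4,-0.7,0.8,0,0,0],
  [1,3.6,-0.4,0.4,0,0,0],
  [1,0,0,0,0,0,0],
])

```text
clock: 1.8
position: [457.1, 324.1, 149.9]
ee_rot: [0.901, -0.433, -0.0, 0.002]
contact_force: [-1.0, -0.1, -0.3]
gripper_width: 85.5
```

```bash
python3 plan.py 455.2 326.8 33 -51
```

```text
pos [457.1 324.1 149.9] yaw -51.31 tilt z [-0.0021 -0.0025 -1.    ] t 1.8 F [-1.  -0.1 -0.3] w 85.5
turn -0.31 shift -0.33 -0.02 11.69
```

Request:
servo_tool([
  [1,-0.3,0,1,0,0,0],
  [1,0,0,2.5,0,0,0],
  [1,0,0,2.5,0,0,0],
  [1,0,0,2.5,0,0,0],
  [1,0,0,1.7,0,0,0],
  [1,0,0,1,0,0,0],
  [1,0,0,0.5,0,0,0],
  [1,0,0,0,0,0,0],
])

```text
clock: 2.6
position: [453.2, 330.3, 34.0]
ee_rot: [0.903, -0.43, -0.0, 0.0]
contact_force: [-0.4, 0.7, -0.9]
gripper_width: 85.5
```

Request:
servo_tool([
  [0.6,0,0,0,0,0,0],
  [0.5,0,0,0,0,0,0],
  [0.45,0,0,0,0,0,0],
  [0.3,0,0,0,0,0,0],
  [0,0,0,0,0,0,0],
  [0,0,0,0,0,0,0],
  [0,0,0,0,0,0,0],
  [0,0,0,0,0,0,0],
])

```text
clock: 3.4
position: [454.4, 330.5, 35.5]
ee_rot: [0.903, -0.43, 0.0, -0.001]
contact_force: [-0.0, -0.0, 5.5]
gripper_width: 29.2
```

```bash
python3 plan.py 480 90 120 0; python3 -c "
from h import *
d=shot('top','g1.png');e=shot('side','g1s.png')
a=d['image'][190:290,140:240];b=e['image'][120:220,150:250]
cv2.imwrite('pics/g1c.png',cv2.resize(np.hstack([a,b]),None,fx=4,fy=4,interpolation=2)[:,:,::-1])"
```

```text
pos [454.4 330.5  35.5] yaw -50.98 tilt z [ 0.0018  0.0015 -1.    ] t 3.4 F [-0.  -0.   5.5] w 29.2
turn -50.98 shift 2.56 24.05 -8.45
```

View pics/g1c.png

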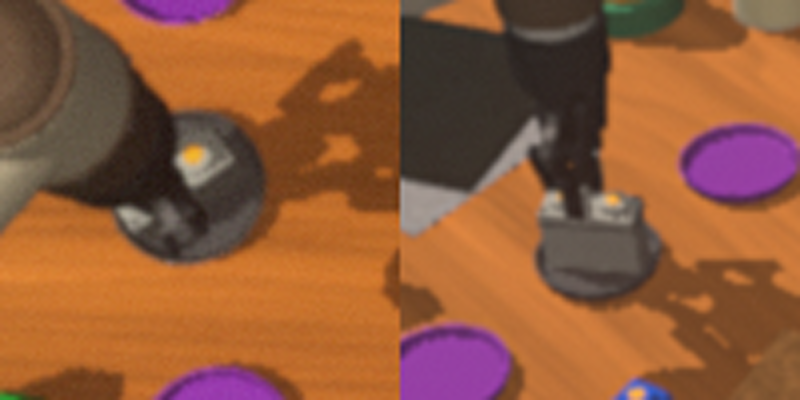

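The fingers are straddling the case, with one boss visible at (195,155) in the left half. The opening of 29 mm is less than 34 mm, so I'll check that it's steady before lifting.

Request:
servo_tool([
  [0,0,0,0,0,0,0],
  [0,0,0,0,0,0,0],
  [0,0,0,0,0,0,0],
])

```text
clock: 3.8
position: [454.4, 330.5, 35.5]
ee_rot: [0.903, -0.43, 0.0, -0.001]
contact_force: [0.1, 0.1, 5.2]
gripper_width: 29.7
```

Request:
servo_tool([
  [0,0,0,-0.5,0,0,0],
  [0,0,0,-0.5,0,0,0],
  [0,0,0,-0.5,0,0,0],
  [0,0,0,0,0,0,0],
])

```text
clock: 4.2
position: [453.7, 329.9, 49.7]
ee_rot: [0.903, -0.431, 0.0, -0.0]
contact_force: [0.1, -0.7, -3.6]
gripper_width: 29.1
```

```bash
python3 plan.py 480 90 120 0; python3 -c "
from h import *
e=shot('side','g2s.png')
b=e['image'][120:220,150:250]
cv2.imwrite('pics/g2c.png',cv2.resize(b,None,fx=5,fy=5,interpolation=2)[:,:,::-1])"
```

```text
pos [453.7 329.9  49.7] yaw -51.01 tilt z [ 2.e-04  4.e-04 -1.e+00] t 4.2 F [ 0.1 -0.7 -3.6] w 29.1
turn -51.01 shift 2.63 23.99 -7.03
```

View pics/g2c.png

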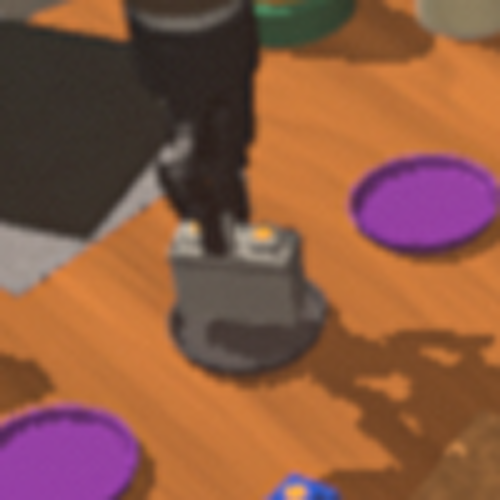

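The case is lifted and level in the jaws. Next it goes to the pad.

Request:
servo_tool([
  [0,0,0,-1.5,0,0,0],
  [0,0,0,-2.5,0,0,0],
  [0,0,0,-2,0,0,-5],
  [0,0,0,-1,0,0,-6],
  [0,0,0,0,0,0,-6.5],
  [0,0,0,0,0,0,-6.5],
  [0,0,0,0,0,0,-6.5],
  [0,0,0,0,0,0,-6.5],
  [0,0,0,0,0,0,-6],
  [0,0,0,0,0,0,-5],
  [0,0,0,0,0,0,-3],
  [0,0,0,0,0,0,0],
])

```text
clock: 5.45
position: [453.2, 329.5, 118.8]
ee_rot: [1.0, -0.0, -0.001, 0.0]
contact_force: [-0.2, 0.5, -4.7]
gripper_width: 29.4
```

Request:
servo_tool([
  [0,0.2,1,0,0,0,0],
  [0,0.3,2,0,0,0,0],
  [0,0.3,2.5,0,0,0,0],
  [0,0.3,2.5,0,0,0,0],
  [0,0.3,3,0,0,0,0],
  [0,0.3,3,0,0,0,0],
  [0,0.3,3,0,0,0,0],
  [0,0.3,2.5,0,0,0,0],
  [0,0.2,2,0,0,0,0],
  [0,0.1,1.5,0,0,0,0],
  [0,0,1,0,0,0,0],
  [0,0,0,0,0,0,0],
])

```text
clock: 6.65
position: [479.2, 88.4, 119.4]
ee_rot: [1.0, -0.001, -0.0, 0.0]
contact_force: [-0.3, -0.7, -4.4]
gripper_width: 29.1
```

```bash
python3 plan.py 480 90 37.5 0
```

```text
pos [479.2  88.4 119.4] yaw -0.13 tilt z [-5.e-04 -2.e-04 -1.e+00] t 6.65 F [-0.3 -0.7 -4.4] w 29.1
turn -0.13 shift 0.08 -0.16 8.19
```

Request:
servo_tool([
  [0,0,0,1,0,0,0],
  [0,0,0,2,0,0,0],
  [0,0,0,2,0,0,0],
  [0,0,0,1.5,0,0,0],
  [0,0,0,0.8,0,0,0],
  [0,0,0,0.4,0,0,0],
  [0,0,0,0.3,0,0,0],
  [0,0,0,0.2,0,0,0],
  [0,0,0,0,0,0,0],
])

```text
clock: 7.55
position: [479.8, 90.0, 37.7]
ee_rot: [1.0, 0.0, 0.0, -0.0]
contact_force: [0.4, 1.0, -4.6]
gripper_width: 29.4
```

```bash
python3 plan.py 480 90 36.5 0
```

```text
pos [479.8  90.   37.7] yaw 0.0 tilt z [ 6.e-04  3.e-04 -1.e+00] t 7.55 F [ 0.4  1.  -4.6] w 29.4
turn 0.0 shift 0.02 0.0 0.12
```

Request:
servo_tool([
  [0,0,0,0.1,0,0,0],
  [0,0,0,0.06,0,0,0],
  [0,0,0,0,0,0,0],
  [0.4,0,0,0,0,0,0],
  [0.5,0,0,0,0,0,0],
  [0.7,0,0,0,0,0,0],
  [1,0,0,0,0,0,0],
  [1,0,0,0,0,0,0],
])

```text
clock: 8.35
position: [479.8, 89.8, 35.9]
ee_rot: [1.0, -0.0, 0.0, -0.0]
contact_force: [-0.5, 0.4, 0.2]
gripper_width: 83.4
```

Request:
servo_tool([
  [1,0,0,-1,0,0,0],
  [1,0,0,-2,0,0,0],
  [1,0,0,-3,0,0,0],
  [1,0,0,-3,0,0,0],
  [1,0,0,-2,0,0,0],
  [1,0,0,-1,0,0,0],
  [1,0,0,0,0,0,0],
])

```text
clock: 9.05
position: [480.3, 90.2, 157.4]
ee_rot: [1.0, -0.0, 0.002, -0.001]
contact_force: [-0.8, 1.1, -0.6]
gripper_width: 85.1
```

```bash
python3 plan.py 447 -278 155 0
```

```text
pos [480.3  90.2 157.4] yaw -0.01 tilt z [ 0.0032  0.0017 -1.    ] t 9.05 F [-0.8  1.1 -0.6] w 85.1
turn -0.01 shift -3.33 36.82 0.24
```

Request:
servo_tool([
  [1,-0.1,1.5,0,0,0,0],
  [1,-0.3,3,0,0,0,0],
  [1,-0.4,4,0,0,0,0],
  [1,-0.4,4.2,0,0,0,0],
  [1,-0.4,4.2,0,0,0,0],
  [1,-0.4,4.2,0,0,0,0],
  [1,-0.4,4.2,0,0,0,0],
  [1,-0.4,4,0,0,0,0],
  [1,-0.3,3.5,0,0,0,0],
  [1,-0.2,2.5,0,0,0,0],
  [1,0,1.5,0,0,0,0],
  [1,0,0,0,0,0,0],
])

```text
clock: 10.25
position: [445.5, -279.6, 154.4]
ee_rot: [1.0, -0.002, -0.001, -0.0]
contact_force: [-0.2, 0.7, 0.1]
gripper_width: 85.4
```

```bash
python3 plan.py 447 -278 33 0;  python3 -c "
from h import *
d=shot('top','p1.png');e=shot('side','p1s.png')
a=d['image'][180:280,228:328];b=e['image'][170:270,203:303]
cv2.imwrite('pics/p1c.png',cv2.resize(np.hstack([a,b]),None,fx=4,fy=4,interpolation=2)[:,:,::-1])"
```

```text
pos [ 445.5 -279.6  154.4] yaw -0.18 tilt z [-2.6e-03  8.0e-04 -1.0e+00] t 10.25 F [-0.2  0.7  0.1] w 85.4
turn -0.18 shift 0.15 -0.16 12.14
```

View pics/p1c.png

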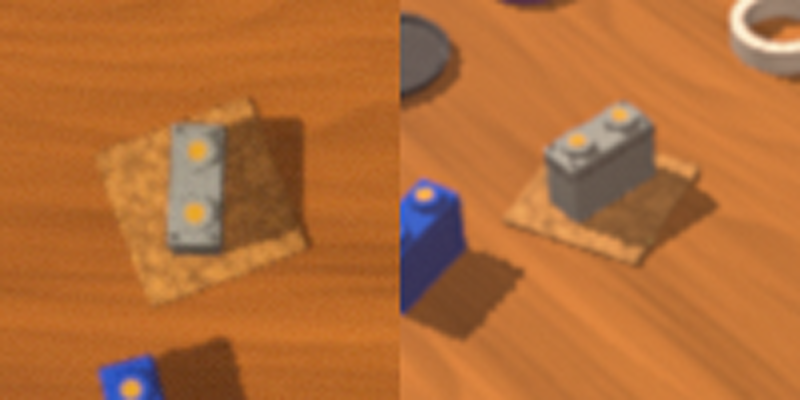

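The case stands upright on the pad, with its bosses at crop (197,150) and (195,213). Next is the rotor.

Request:
servo_tool([
  [1,0.1,0,1,0,0,0],
  [1,0,0,2.5,0,0,0],
  [1,0,0,2.5,0,0,0],
  [1,0,0,2.5,0,0,0],
  [1,0,0,1.7,0,0,0],
  [1,0,0,1,0,0,0],
  [1,0,0,0.6,0,0,0],
  [1,0,0,0.2,0,0,0],
  [1,0,0,0,0,0,0],
])

```text
clock: 11.25
position: [448.0, -278.1, 36.2]
ee_rot: [1.0, 0.0, 0.0, 0.0]
contact_force: [-0.4, 0.0, 0.1]
gripper_width: 85.6
```

Request:
servo_tool([
  [0.7,0,0,0,0,0,0],
  [0.6,0,0,0,0,0,0],
  [0.5,0,0,0,0,0,0],
  [0.4,0,0,0,0,0,0],
  [0.2,0,0,0,0,0,0],
  [0,0,0,0,0,0,0],
  [0,0,0,0,0,0,0],
  [0,0,0,0,0,0,0],
  [0,0,0,0,0,0,0],
])

```text
clock: 12.15
position: [448.9, -278.2, 37.7]
ee_rot: [1.0, 0.0, 0.002, 0.0]
contact_force: [-0.7, 4.1, 9.8]
gripper_width: 9.3
```

```bash
python3 plan.py 455 327.5 130 0;  python3 -c "
from h import *
e=shot('side','g3s.png');d=get_image('top')
b=np.hstack([e['image'][246:346,289:389],d['image'][200:300,370:470]])
cv2.imwrite('pics/g3c.png',cv2.resize(b,None,fx=4,fy=4,interpolation=2)[:,:,::-1])"
```

```text
pos [ 448.9 -278.2   37.7] yaw 0.04 tilt z [ 3.e-03 -9.e-04 -1.e+00] t 12.15 F [-0.7  4.1  9.8] w 9.3
turn 0.04 shift 0.61 -60.57 -9.23
```

View pics/g3c.png

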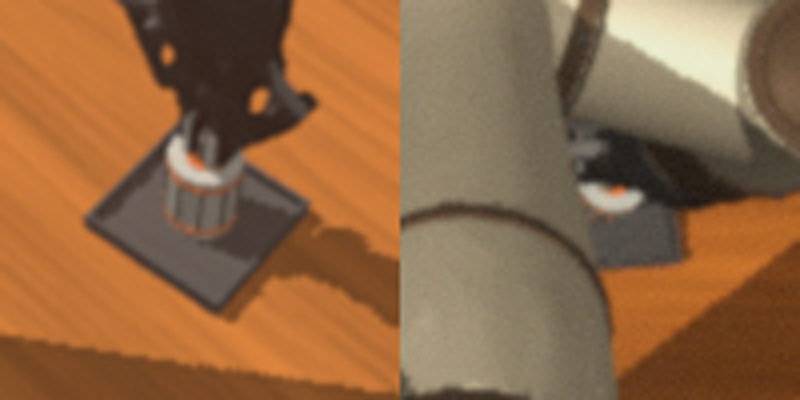

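The jaws closed to 9 mm and the fingertips sit on top of the rotor at about (205,160) in the crop, so they have the shaft stub and not the cylinder. The real fingertips are higher than the stated frame implies. I'll open, rise a little and compare the projected tip with the picture.

Request:
servo_tool([
  [0.2,0,0,0,0,0,0],
  [0.4,0,0,0,0,0,0],
  [0.7,0,0,0,0,0,0],
  [1,0,0,0,0,0,0],
  [1,0,0,0,0,0,0],
  [1,0,0,-1,0,0,0],
  [1,0,0,-2,0,0,0],
  [1,0,0,-2,0,0,0],
  [1,0,0,-1,0,0,0],
  [1,0,0,0,0,0,0],
])

```text
clock: 13.25
position: [448.7, -278.5, 97.6]
ee_rot: [1.0, 0.0, 0.002, 0.001]
contact_force: [1.3, 0.9, -0.5]
gripper_width: 85.2
```

```bash
python3 plan.py 447 -278 33 0;  python3 -c "
from h import *
e=shot('side','g4s.png');p=read_state()['position']
im=e['image'].copy()
c=im[206:346,269:409];c=np.ascontiguousarray(cv2.resize(c,None,fx=4,fy=4,interpolation=2)[:,:,::-1])
for y in(-42,0,42):
  for z,col in((0,(255,0,0)),(-11,(0,255,0)),(2,(0,0,255))):
    q=(proj(e,p+[0,y,z])-[269,206])*4+1.5; cv2.circle(c,tuple(int(t) for t in q),3,col,-1)
cv2.imwrite('pics/g4c.png',c)"
```

```text
pos [ 448.7 -278.5   97.6] yaw 0.0 tilt z [ 0.0038 -0.0011 -1.    ] t 13.25 F [ 1.3  0.9 -0.5] w 85.2
turn 0.0 shift -0.17 -0.05 6.46
```

View pics/g4c.png

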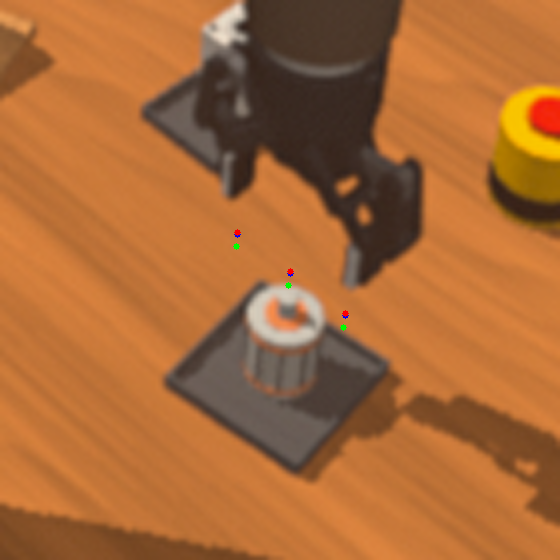

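Projecting the reported TCP shows the real fingertips (232,192 and 352,283) about 31 mm higher than the dots, and laterally correct. That agrees with the contact on the rotor top. So true z ≈ reported + 32 mm, and I'll command reported z ≈ 0 for grasps.

Request:
servo_tool([
  [1,-0.1,0,1,0,0,0],
  [1,0,0,2,0,0,0],
  [1,0,0,2,0,0,0],
  [1,0,0,1.5,0,0,0],
  [1,0,0,1,0,0,0],
  [1,0,0,1,0,0,0],
  [1,0,0,0.8,0,0,0],
  [1,0,0,0.5,0,0,0],
  [1,0,0,0,0,0,0],
])

```text
clock: 14.2
position: [446.2, -278.0, -2.8]
ee_rot: [1.0, -0.0, -0.001, -0.0]
contact_force: [-0.5, 0.1, 0.3]
gripper_width: 85.5
```

Request:
servo_tool([
  [0.8,0,0,0,0,0,0],
  [0.7,0,0,0,0,0,0],
  [0.6,0,0,0,0,0,0],
  [0.5,0,0,0,0,0,0],
  [0.4,0,0,0,0,0,0],
  [0,0,0,0,0,0,0],
  [0,0,0,0,0,0,0],
  [0,0,0,0,0,0,0],
])

```text
clock: 15.0
position: [447.0, -278.2, -1.4]
ee_rot: [1.0, 0.0, 0.0, 0.0]
contact_force: [-0.6, 1.4, 4.8]
gripper_width: 44.8
```

Request:
servo_tool([
  [0,0,0,-0.5,0,0,0],
  [0,0,0,-1,0,0,0],
  [0,0,0,-2,0,0,0],
  [0,0,0,-2.5,0,0,0],
  [0,0,0,-2.5,0,0,0],
  [0,0,0,-1.5,0,0,0],
  [0,0,0,-1,0,0,0],
  [0,0,0,0,0,0,0],
])

```text
clock: 15.8
position: [447.0, -278.3, 108.9]
ee_rot: [1.0, -0.0, 0.001, 0.0]
contact_force: [0.2, -0.4, -5.5]
gripper_width: 44.9
```

```bash
python3 plan.py 455 327.5 110 0
```

```text
pos [ 447.  -278.3  108.9] yaw -0.02 tilt z [ 2.2e-03 -5.0e-04 -1.0e+00] t 15.8 F [ 0.2 -0.4 -5.5] w 44.9
turn -0.02 shift 0.8 -60.58 -0.11
```

Request:
servo_tool([
  [0,0,-1,0,0,0,0],
  [0,0,-2,0,0,0,0],
  [0,0,-3,0,0,0,0],
  [0,0,-3.5,0,0,0,0],
  [0,0.1,-3.5,0,0,0,0],
  [0,0.1,-3.5,0,0,0,0],
  [0,0.1,-3.5,0,0,0,0],
  [0,0.1,-3.5,0,0,0,0],
  [0,0.1,-3.5,0,0,0,0],
  [0,0.1,-3.5,0,0,0,0],
  [0,0.1,-3.5,0,0,0,0],
  [0,0.1,-3.5,0,0,0,0],
])

```text
clock: 17.0
position: [453.0, 98.2, 106.6]
ee_rot: [1.0, 0.0, -0.001, 0.001]
contact_force: [0.3, 0.0, -4.2]
gripper_width: 44.6
```

Request:
servo_tool([
  [0,0,-3.5,0,0,0,0],
  [0,0,-3.5,0,0,0,0],
  [0,0,-3.5,0,0,0,0],
  [0,0,-3.5,0,0,0,0],
  [0,0,-3,0,0,0,0],
  [0,0,-2.5,0,0,0,0],
  [0,0,-2,0,0,0,0],
  [0,0,-1,0,0,0,0],
  [0,0,0,0,0,0,0],
  [0,0,0,0,0,0,0],
])

```text
clock: 18.0
position: [454.1, 320.8, 107.3]
ee_rot: [1.0, -0.0, -0.001, 0.001]
contact_force: [-0.2, 0.1, -4.7]
gripper_width: 44.7
```

```bash
python3 plan.py 455 327.5 0 0
```

```text
pos [454.1 320.8 107.3] yaw -0.04 tilt z [-0.0015 -0.0015 -1.    ] t 18.0 F [-0.2  0.1 -4.7] w 44.7
turn -0.04 shift 0.09 -0.67 10.73
```

Request:
servo_tool([
  [0,0.1,-0.7,1,0,0,0],
  [0,0,0,2,0,0,0],
  [0,0,0,2,0,0,0],
  [0,0,0,2,0,0,0],
  [0,0,0,1.5,0,0,0],
  [0,0,0,1,0,0,0],
  [0,0,0,0.5,0,0,0],
  [0,0,0,0.3,0,0,0],
  [0,0,0,0,0,0,0],
  [0,0,0,0,0,0,0],
])

```text
clock: 19.0
position: [456.0, 329.3, 5.5]
ee_rot: [1.0, -0.0, 0.001, -0.001]
contact_force: [-0.1, 0.4, -4.7]
gripper_width: 44.6
```

```bash
python3 plan.py 455 327.5 -1.4 0; python3 -c "
from h import *
e=shot('side','g5s.png');d=get_image('top')
b=np.hstack([e['image'][131:231,149:249],d['image'][186:286,136:236]])
cv2.imwrite('pics/g5c.png',cv2.resize(b,None,fx=4,fy=4,interpolation=2)[:,:,::-1])"
```

```text
pos [456.  329.3   5.5] yaw -0.0 tilt z [ 0.001   0.0011 -1.    ] t 19.0 F [-0.1  0.4 -4.7] w 44.6
turn -0.0 shift -0.1 0.18 0.69
```

View pics/g5c.png

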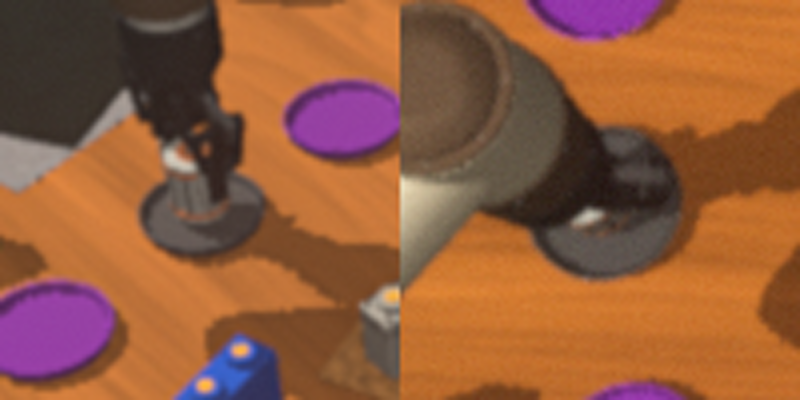

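The rotor hangs upright over the middle of the dish, about 6 mm up. I'll lower it, release and rise.

Request:
servo_tool([
  [0,-0.1,0.15,0.3,0,0,0],
  [0,0,0,0.2,0,0,0],
  [0,0,0,0.15,0,0,0],
  [0,0,0,0.1,0,0,0],
  [0,0,0,0,0,0,0],
])

```text
clock: 19.6
position: [454.5, 327.1, -1.4]
ee_rot: [1.0, 0.0, -0.0, 0.0]
contact_force: [-4.0, -1.6, 5.4]
gripper_width: 45.0
```

Request:
servo_tool([
  [0.6,0,0,0,0,0,0],
  [0.65,0,0,0,0,0,0],
  [0.7,0,0,0,0,0,0],
  [0.85,0,0,0,0,0,0],
  [1,0,0,0,0,0,0],
  [1,0,0,0,0,0,0],
  [1,0,0,-1,0,0,0],
  [1,0,0,-3,0,0,0],
  [1,0,0,-3,0,0,0],
  [1,0,0,-3,0,0,0],
  [1,0,0,-2,0,0,0],
  [1,0,0,0,0,0,0],
])

```text
clock: 20.8
position: [456.4, 329.1, 121.6]
ee_rot: [1.0, 0.0, 0.003, -0.003]
contact_force: [-0.0, 0.6, 0.9]
gripper_width: 85.6
```

```bash
python3 plan.py 608 -97.5 120 -1
```

```text
pos [456.4 329.1 121.6] yaw 0.03 tilt z [ 0.0058  0.006  -1.    ] t 20.8 F [-0.   0.6  0.9] w 85.6
turn 1.03 shift 15.9 42.39 0.16
```

Request:
servo_tool([
  [1,0.6,1.5,0,0,0,1],
  [1,1.2,3,0,0,0,0],
  [1,1.5,4,0,0,0,0],
  [1,1.6,4.4,0,0,0,0],
  [1,1.6,4.4,0,0,0,0],
  [1,1.6,4.4,0,0,0,0],
  [1,1.6,4.4,0,0,0,0],
  [1,1.6,4.4,0,0,0,0],
  [1,1.6,4.4,0,0,0,0],
  [1,1.5,4,0,0,0,0],
  [1,1.3,3.5,0,0,0,0],
  [1,0,0,0,0,0,0],
])

```text
clock: 22.0
position: [603.9, -104.0, 115.3]
ee_rot: [1.0, -0.012, -0.002, 0.0]
contact_force: [-0.5, -0.7, -1.0]
gripper_width: 85.3
```

```bash
python3 plan.py 608 -97.5 2 -1
python3 - <<'E'
from h import *
import pickle
e=shot('side','m1s.png');d=shot('top','m1.png')
b=np.hstack([e['image'][146:216,164:234],d['image'][201:271,151:221]])
cv2.imwrite('pics/m1c.png',cv2.resize(b,None,fx=5,fy=5,interpolation=2)[:,:,::-1])
E
```

```text
pos [ 603.9 -104.   115.3] yaw -1.38 tilt z [-3.e-03 -7.e-04 -1.e+00] t 22.0 F [-0.5 -0.7 -1. ] w 85.3
turn -0.38 shift 0.39 -0.66 11.33
```

View pics/m1c.png

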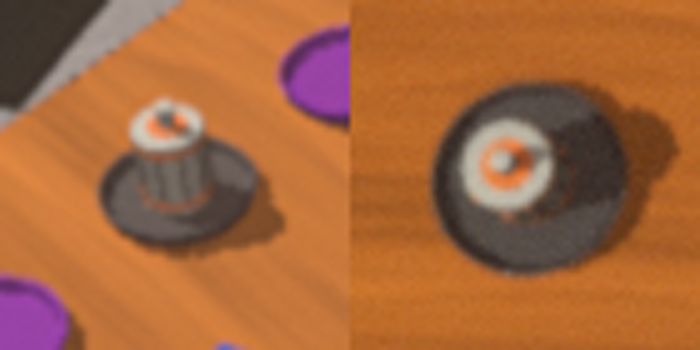

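The rotor stands upright in the dish (disc at 156,164 in the top crop and 167,126 in the side crop). I'll descend on the block and compute the rotor's offset meanwhile.

Request:
servo_tool([
  [1,0.4,-0.6,0,0,0,0],
  [1,0,0,0,0,0,0],
  [1,0,0,0,0,0,0],
])

```text
clock: 22.4
position: [608.4, -91.9, 117.4]
ee_rot: [1.0, -0.008, -0.0, -0.0]
contact_force: [0.0, 0.5, 0.1]
gripper_width: 85.6
```

```bash
python3 plan.py 608 -97.5 2 -1
python3 - <<'E'
from h import *
import pickle
T=pickle.load(open('top0.pkl','rb'));S=pickle.load(open('side0.pkl','rb'))
print(ray(T,181.8,233.4,60),ray(S,197,170.8,60))
# dish now unobstructed-ish, both views: fit rim
for d,u,v,P in((T,151,201,((85,178),(183,272),(277,180),(190,84))),(S,164,146,((102,195),(150,243),(257,185),(200,145)))):
    print([ray(d,u+x/5-.4,v+y/5-.4,12)[:2].round(1) for x,y in P])
print('case',[ray(T,228+x/4-.4,180+y/4-.4,67)[:2].round(1) for x,y in((197,150),(195,213))],[ray(S,203+x/4-.4,170+y/4-.4,67)[:2].round(1) for x,y in((177,141),(220,115))])
E
```

```text
pos [608.4 -91.9 117.4] yaw -0.89 tilt z [-2.e-04  1.e-04 -1.e+00] t 22.4 F [0.  0.5 0.1] w 85.6
turn 0.11 shift -0.03 0.56 11.54
[455.40568404 328.17815813  60.        ] [454.06144372 323.72115165  60.        ]
[array([454.1, 376.2]), array([406.5, 321.3]), array([456., 276.]), array([505.6, 325.2])]
[array([413.5, 348.7]), array([408.7, 288.9]), array([491.2, 287.9]), array([489. , 346.6])]
case [array([502.7,  91. ]), array([462.6,  90.8])] [array([461.2,  88. ]), array([501.6,  87.9])]
```

Rotor is within about 2 mm of the dish centre. Now the block.

Request:
servo_tool([
  [1,0,0.5,1.5,0,0,0],
  [1,0,0,2.5,0,0,0],
  [1,0,0,2.5,0,0,0],
  [1,0,0,2,0,0,0],
  [1,0,0,1.5,0,0,0],
  [1,0,0,0.9,0,0,0],
  [1,0,0,0.5,0,0,0],
  [1,0,0,0.2,0,0,0],
  [1,0,0,0,0,0,0],
])

```text
clock: 23.3
position: [608.8, -98.1, 1.8]
ee_rot: [1.0, -0.009, 0.0, 0.0]
contact_force: [0.8, 0.0, 0.4]
gripper_width: 85.7
```

Request:
servo_tool([
  [0.8,0,0,0,0,0,0],
  [0.7,0,0,0,0,0,0],
  [0.6,0,0,0,0,0,0],
  [0.5,0,0,0,0,0,0],
  [0.4,0,0,0,0,0,0],
  [0,0,0,0,0,0,0],
  [0,0,0,0,0,0,0],
  [0,0,0,0,0,0,0],
])

```text
clock: 24.1
position: [609.0, -98.2, 2.0]
ee_rot: [1.0, -0.009, 0.001, -0.0]
contact_force: [-0.4, 1.7, 4.6]
gripper_width: 43.3
```

Request:
servo_tool([
  [0,0,0,-0.5,0,0,0],
  [0,0,0,-1,0,0,0],
  [0,0,0,-2,0,0,0],
  [0,0,0,-2.5,0,0,0],
  [0,0,0,-2.5,0,0,0],
  [0,0,0,-1.5,0,0,0],
  [0,0,0,-1,0,0,0],
  [0,0,0,0,0,0,0],
])

```text
clock: 24.9
position: [608.9, -98.4, 112.5]
ee_rot: [1.0, -0.009, 0.001, -0.0]
contact_force: [1.1, 0.3, -3.6]
gripper_width: 43.7
```

```bash
python3 plan.py 442.8 -278.3 110 6
```

```text
pos [608.9 -98.4 112.5] yaw -1.02 tilt z [ 2.1e-03  2.0e-04 -1.0e+00] t 24.9 F [ 1.1  0.3 -3.6] w 43.7
turn -7.02 shift -18.4 16.16 0.25
```

Request:
servo_tool([
  [0,0,0,0,0,0,-3.5],
  [0,0,0,0,0,0,-3.5],
  [0,-1,0.9,0,0,0,0],
  [0,-2,1.8,0,0,0,0],
  [0,-2.5,2.2,0,0,0,0],
  [0,-2.7,2.3,0,0,0,0],
  [0,-2.7,2.3,0,0,0,0],
  [0,-2.5,2.2,0,0,0,0],
  [0,-2.3,2,0,0,0,0],
  [0,-1.7,1.5,0,0,0,0],
  [0,-0.9,0.9,0,0,0,0],
  [0,0,0,0,0,0,0],
])

```text
clock: 26.1
position: [441.5, -278.4, 110.8]
ee_rot: [0.999, 0.051, -0.001, -0.0]
contact_force: [-0.7, -0.1, -3.9]
gripper_width: 43.0
```

Request:
servo_tool([
  [0,0,0,1,0,0,0],
  [0,0,0,2,0,0,0],
  [0,0,0,2,0,0,0],
  [0,0,0,2,0,0,0],
  [0,0,0,1.5,0,0,0],
  [0,0,0,0.8,0,0,0],
  [0,0,0,0,0,0,0],
  [0,0,0,0,0,0,0],
])

```text
clock: 26.9
position: [444.0, -277.4, 18.5]
ee_rot: [0.999, 0.053, 0.0, 0.0]
contact_force: [0.8, -0.5, -2.1]
gripper_width: 43.5
```

```bash
python3 plan.py 443.5 -278.3 2 6;python3 - <<'E'
from h import *
e=shot('side','m2s.png')
cv2.imwrite('pics/m2c.png',cv2.resize(e['image'][236:336,289:389],None,fx=5,fy=5,interpolation=2)[:,:,::-1])
E
```

```text
pos [ 444.  -277.4   18.5] yaw 6.04 tilt z [ 5.e-04 -4.e-04 -1.e+00] t 26.9 F [ 0.8 -0.5 -2.1] w 43.5
turn 0.04 shift -0.06 0.09 1.65
```

View pics/m2c.png

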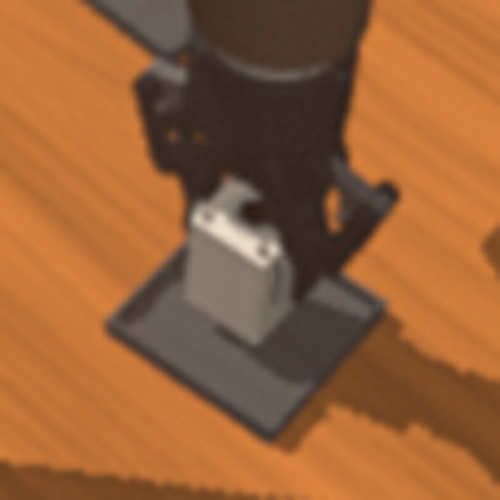

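The block hangs upright over the square tray, parallel to its sides. I'll lower it, release and rise.

Request:
servo_tool([
  [0,0,0.1,0.7,0,0,0],
  [0,0,0,0.4,0,0,0],
  [0,0,0,0.3,0,0,0],
  [0,0,0,0.2,0,0,0],
  [0,0,0,0.05,0,0,0],
  [0,0,0,0,0,0,0],
  [0,0,0,0,0,0,0],
])

```text
clock: 27.65
position: [443.3, -278.6, 2.0]
ee_rot: [0.999, 0.052, 0.0, 0.0]
contact_force: [-0.5, 0.4, -1.4]
gripper_width: 43.1
```

Request:
servo_tool([
  [0.6,0,0,0,0,0,0],
  [0.65,0,0,0,0,0,0],
  [0.7,0,0,0,0,0,0],
  [0.85,0,0,0,0,0,0],
  [1,0,0,0,0,0,0],
  [1,0,0,0,0,0,0],
  [1,0,0,-1,0,0,0],
  [1,0,0,-3,0,0,0],
  [1,0,0,-3,0,0,0],
  [1,0,0,-3,0,0,0],
  [1,0,0,-2,0,0,0],
  [1,0,0,0,0,0,0],
])

```text
clock: 28.85
position: [445.6, -279.4, 125.9]
ee_rot: [0.999, 0.053, 0.004, 0.002]
contact_force: [0.5, -0.5, -0.6]
gripper_width: 85.6
```

```bash
python3 plan.py 482.5 90.5 120 0
```

```text
pos [ 445.6 -279.4  125.9] yaw 6.03 tilt z [ 0.0077 -0.0029 -1.    ] t 28.85 F [ 0.5 -0.5 -0.6] w 85.6
turn 6.03 shift 3.69 -36.99 0.59
```

Request:
servo_tool([
  [1,0,0,0,0,0,6],
  [1,0.2,-1.5,0,0,0,0],
  [1,0.4,-3,0,0,0,0],
  [1,0.4,-4.2,0,0,0,0],
  [1,0.4,-4.5,0,0,0,0],
  [1,0.4,-4.5,0,0,0,0],
  [1,0.4,-4.5,0,0,0,0],
  [1,0.4,-4.5,0,0,0,0],
  [1,0.4,-4.2,0,0,0,0],
  [1,0.4,-3.3,0,0,0,0],
  [1,0.3,-2.8,0,0,0,0],
  [1,0,0,0,0,0,0],
])

```text
clock: 30.05
position: [480.7, 94.1, 121.5]
ee_rot: [1.0, 0.002, 0.0, -0.0]
contact_force: [-0.0, -0.5, 1.2]
gripper_width: 85.3
```

Request:
servo_tool([
  [1,0,0,0,0,0,0],
  [1,0,0,0,0,0,0],
])

```text
clock: 30.25
position: [479.8, 90.6, 121.5]
ee_rot: [1.0, -0.001, -0.001, 0.0]
contact_force: [0.2, 0.6, -0.6]
gripper_width: 85.7
```

```bash
python3 plan.py 482.5 90.5 1 0;python3 - <<'E'
from h import *
e=shot('side','m3s.png');d=shot('top','m3.png')
b=np.hstack([e['image'][261:331,304:374],d['image'][212:282,385:455]])
cv2.imwrite('pics/m3c.png',cv2.resize(b,None,fx=5,fy=5,interpolation=2)[:,:,::-1])
E
```

```text
pos [479.8  90.6 121.5] yaw -0.06 tilt z [-1.1e-03 -5.0e-04 -1.0e+00] t 30.25 F [ 0.2  0.6 -0.6] w 85.7
turn -0.06 shift 0.27 0.01 12.05
```

View pics/m3c.png

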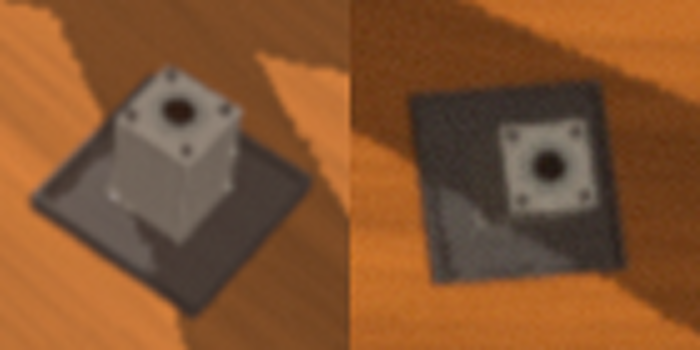

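The block stands upright and square in the tray. I'll put numbers on it and descend on the case.

Request:
servo_tool([
  [1,0.3,0,1.5,0,0,0],
  [1,0,0,2.5,0,0,0],
  [1,0,0,2.5,0,0,0],
  [1,0,0,2,0,0,0],
  [1,0,0,1.5,0,0,0],
  [1,0,0,1,0,0,0],
  [1,0,0,0.7,0,0,0],
  [1,0,0,0.2,0,0,0],
  [1,0,0,0,0,0,0],
])

```text
clock: 31.25
position: [483.7, 91.4, 3.0]
ee_rot: [1.0, -0.0, 0.0, -0.0]
contact_force: [-0.2, 0.2, 0.9]
gripper_width: 85.3
```

Request:
servo_tool([
  [0.8,0,0,0,0,0,0],
  [0.65,0,0,0,0,0,0],
  [0.55,0,0,0,0,0,0],
  [0.45,0,0,0,0,0,0],
  [0.4,0,0,0,0,0,0],
  [0.3,0,0,0,0,0,0],
  [0,0,0,0,0,0,0],
  [0,0,0,0,0,0,0],
  [0,0,0,0,0,0,0],
])

```text
clock: 32.15
position: [483.4, 91.2, 3.2]
ee_rot: [1.0, 0.0, 0.0, 0.0]
contact_force: [0.5, -2.8, 5.7]
gripper_width: 33.7
```

```bash
python3 plan.py 604.3 -100 110 -1.8
python3 - <<'E'
from h import *
import pickle
T=pickle.load(open('top0.pkl','rb'));S=pickle.load(open('side0.pkl','rb'))
print('blk',ray(T,424.2,244.8,68),ray(S,304+178/5-.4,261+111/5-.4,68))
for d,u,v,P in((T,385,212,((60,96),(250,82),(275,267),(85,283))),(S,304,261,((32,203),(193,316),(310,180),(155,75)))):
  print('tray',np.mean([ray(d,u+x/5-.4,v+y/5-.4,12) for x,y in P],0))
E
```

```text
pos [483.4  91.2   3.2] yaw 0.01 tilt z [ 1.e-04 -3.e-04 -1.e+00] t 32.15 F [ 0.5 -2.8  5.7] w 33.7
turn 1.81 shift 12.68 18.73 -10.68
blk [ 443.23133674 -277.61445916   68.        ] [ 443.25925106 -278.58472227   68.        ]
tray [ 442.58693122 -277.80921227   12.        ]
tray [ 440.11272857 -282.97421095   12.        ]
```

The block is within about 1 mm of the tray centre, and the case is properly gripped at 33.7 mm. Next it goes to the long tray.

Request:
servo_tool([
  [0,0,0,-0.5,0,0,0],
  [0,0,0,-1,0,0,0],
  [0,0,0,-2,0,0,0],
  [0,0,0,-2.5,0,0,0],
  [0,0,0,-2.5,0,0,0],
  [0,0,0,-1.5,0,0,0],
  [0,0,0,-1,0,0,1.8],
  [0,0,0,0,0,0,0],
])

```text
clock: 32.95
position: [484.0, 92.0, 114.3]
ee_rot: [1.0, -0.016, 0.001, -0.001]
contact_force: [0.3, 0.2, -4.6]
gripper_width: 33.5
```

Request:
servo_tool([
  [0,0.6,0.8,0,0,0,0],
  [0,1,1.5,0,0,0,0],
  [0,1.4,2,0,0,0,0],
  [0,1.6,2.3,0,0,0,0],
  [0,1.6,2.4,0,0,0,0],
  [0,1.6,2.4,0,0,0,0],
  [0,1.6,2.3,0,0,0,0],
  [0,1.5,2.2,0,0,0,0],
  [0,1.1,1.7,0,0,0,0],
  [0,0.7,1.1,0,0,0,0],
  [0,0,0,0,0,0,0],
  [0,0,0,0,0,0,0],
])

```text
clock: 34.15
position: [603.6, -99.5, 111.8]
ee_rot: [1.0, -0.016, -0.001, -0.0]
contact_force: [-0.8, 0.6, -5.2]
gripper_width: 33.5
```

Request:
servo_tool([
  [0,0,0,1,0,0,0],
  [0,0,0,2,0,0,0],
  [0,0,0,2,0,0,0],
  [0,0,0,2,0,0,0],
  [0,0,0,1.5,0,0,0],
  [0,0,0,0.8,0,0,0],
  [0,0,0,0,0,0,0],
  [0,0,0,0,0,0,0],
])

```text
clock: 34.95
position: [604.9, -99.1, 20.3]
ee_rot: [1.0, -0.015, 0.0, 0.0]
contact_force: [0.8, -0.5, -4.2]
gripper_width: 33.0
```

```bash
python3 plan.py 605 -100 2.2 -1.8;python3 - <<'E'
from h import *
e=shot('side','m4s.png')
cv2.imwrite('pics/m4c.png',cv2.resize(e['image'][166:266,279:379],None,fx=5,fy=5,interpolation=2)[:,:,::-1])
E
```

```text
pos [604.9 -99.1  20.3] yaw -1.76 tilt z [ 1.e-03 -2.e-04 -1.e+00] t 34.95 F [ 0.8 -0.5 -4.2] w 33.0
turn 0.04 shift 0.01 0.09 1.81
```

View pics/m4c.png

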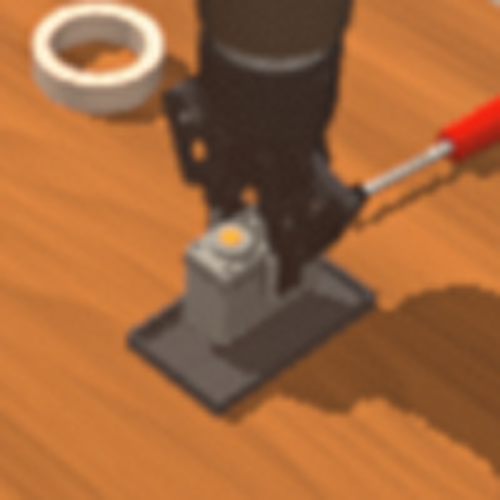

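The case is upright and aligned along the tray, and well clear of the screwdriver. I'll lower it, release and rise.

Request:
servo_tool([
  [0,0,0.1,0.8,0,0,0],
  [0,0,0,0.5,0,0,0],
  [0,0,0,0.3,0,0,0],
  [0,0,0,0.2,0,0,0],
  [0,0,0,0.05,0,0,0],
  [0,0,0,0,0,0,0],
  [0,0,0,0,0,0,0],
])

```text
clock: 35.7
position: [604.1, -100.6, 2.3]
ee_rot: [1.0, -0.016, -0.0, 0.0]
contact_force: [-4.6, 0.5, 5.0]
gripper_width: 33.3
```

Request:
servo_tool([
  [0.45,0,0,0,0,0,0],
  [0.5,0,0,0,0,0,0],
  [0.6,0,0,0,0,0,0],
  [0.7,0,0,0,0,0,0],
  [0.85,0,0,0,0,0,0],
  [1,0,0,0,0,0,0],
  [1,0,0,-1,0,0,0],
  [1,0,0,-3,0,0,0],
  [1,0,0,-4,0,0,0],
  [1,0,0,-4,0,0,0],
  [1,0,0,-3,0,0,0],
  [1,0,0,0,0,0,0],
])

```text
clock: 36.9
position: [607.8, -100.7, 158.1]
ee_rot: [1.0, -0.015, 0.006, 0.0]
contact_force: [-0.1, -1.1, 0.5]
gripper_width: 85.2
```

Request:
servo_tool([
  [1,-2,-2,0,0,0,0],
  [1,-3,-3,0,0,0,0],
  [1,-3,-4,0,0,0,0],
  [1,-2,-4,0,0,0,0],
  [1,-2,-4,0,0,0,0],
  [1,0,-4,0,0,0,0],
  [1,0,-3,0,0,0,0],
  [1,0,-2,0,0,0,0],
  [1,0,0,0,0,0,0],
  [1,0,0,0,0,0,0],
])

```text
clock: 37.9
position: [492.2, 163.1, 151.1]
ee_rot: [1.0, -0.015, -0.0, 0.0]
contact_force: [-0.7, -0.4, 0.7]
gripper_width: 85.0
```

Run:
```python
from h import *
e=shot('side','f1s.png');d=shot('top','f1.png')
b=np.hstack([e['image'],d['image']]); 
c=lambda i,u,v:cv2.resize(i[v-26:v+26,u-26:u+26],(200,200),interpolation=2)
cv2.imwrite('pics/f1c.png',np.vstack([cv2.resize(b,(800,300),interpolation=cv2.INTER_AREA),np.hstack([cv2.resize(e['image'][191:261,294:364],(300,300),interpolation=2),cv2.resize(d['image'][152:222,315:385],(300,300),interpolation=2),cv2.resize(d['image'][210:280,150:220],(200,300),interpolation=2)])])[:,:,::-1])
```

```text
(no output)
```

View pics/f1c.png

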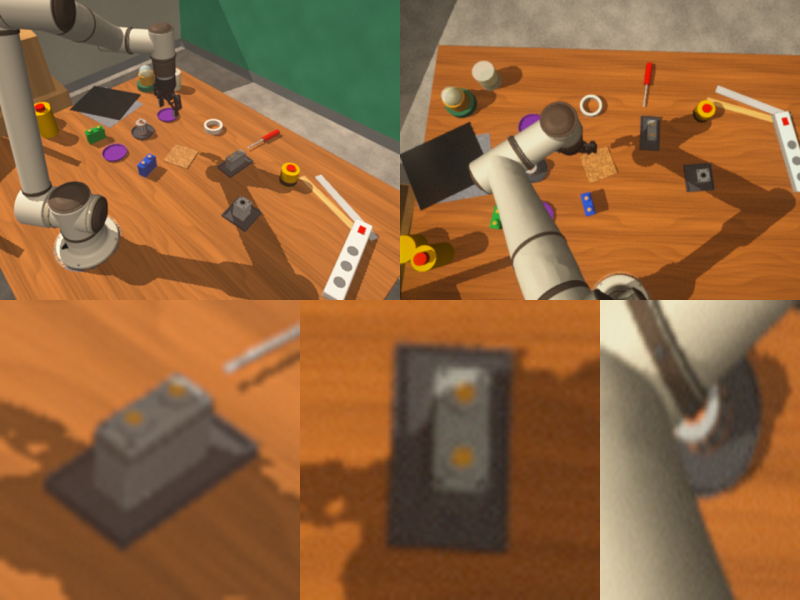

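All three parts stand in their own trays and the bystanders look unmoved. The case bosses are at (164,93) and (162,157) in the top crop. A last numeric check of the case and bystanders follows.

Run:
```python
from h import *
import pickle
T=pickle.load(open('top0.pkl','rb'));S=pickle.load(open('side0.pkl','rb'))
k=70/300
f=lambda x,y,z:ray(T,315+x*k-.4,152+y*k-.4,z)[:2]
a,b=f(164,93,66),f(162,157,66);print('case',(a+b)/2,np.degrees(np.arctan2(*(a-b)[::-1])))
q=[f(x,y,12) for x,y in((97,45),(212,50),(205,251),(88,246))];print('tray',np.mean(q,0),np.degrees(np.arctan2(*(q[1]-q[2])[::-1])),np.degrees(np.arctan2(*(q[0]-q[3])[::-1])))
g=lambda x,y,z:ray(S,294+x*k-.4,191+y*k-.4,z)[:2]
print('caseS',(g(136,118,66)+g(178,85,66))/2,'trayS',np.mean([g(*p,12) for p in((45,182),(122,247),(258,153),(190,100))],0))
# bystander shift between first and last pictures
L=cv2.imread('pics/f1.png')[:,:,::-1]
for n,u,v,w in(('tape',267,148,20),('tin',427,154,18),('driver',346,118,34)):
    c=L[v-w:v+w,u-w//2-8:u+w//2+8];r=cv2.matchTemplate(T['image'][v-w-4:v+w+4,u-w//2-12:u+w//2+12].copy(),c.copy(),5);print(n,cv2.minMaxLoc(r)[1::2])
```

```text
case [603.48694554 -99.86654408] -1.707816027987619
tray [604.12756357 -99.37724584] -2.189894503339188 -2.0263048137312887
caseS [ 605.00229385 -101.2733826 ] trayS [ 599.8830465  -108.05590156]
tape (0.9966135621070862, (4, 4))
tin (0.9519486427307129, (4, 4))
driver (0.9911524653434753, (4, 4))
```

```bash
python3 -c "
from bench import *
job_done(); print(read_state()['clock'])"
```

```text
the job is handed in; nothing more can be done
the job is handed in; nothing more can be done
```

All three parts now stand upright in their own trays, and I handed the job in at about 38 s on the robot's clock. I moved the gear case to the cork pad first. Then the rotor went into the dish, the bearing block into the square tray, and the case from the pad into the long tray.

**Placement, from the top camera:**

| Part | Offset from tray centre | Notes |
|---|---|---|
| Rotor | about 2 mm | round dish |
| Bearing block | about 1 mm | parallel to the tray sides by eye |
| Gear case | about 1 mm | aligned lengthwise to within 0.5° |

The tape roll, tin and screwdriver show no pixel shift between the first and last pictures. The gripper was open and clear of everything when I handed in.

**What went wrong or disagreed:**
- **Fingertip height:** the fingertips stood about 31 mm higher than the reported tool position implied. Because of this, the first lift of the case held it only near its top, and my first try at the rotor closed on its shaft stub. I released the rotor where it stood, lowered the grip by about 35–40 mm, and every later grasp read the expected width.
- **Side camera:** it puts the square and long tray centres 5–10 mm away from the top-camera values. I think I picked foot edges as rim corners there. For the block and case themselves, the two cameras agree within 1–2 mm.
- **Rotor:** the side camera puts it about 4 mm from the top-camera position. In the last picture the arm partly hid it, so its 2 mm figure comes from the clear view after it was released.

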